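Third hand at the cell imager: hold the flask holder against its sprung stop

ROBOT

A 6-joint arm with a two-finger parallel gripper is mounted at the origin on the work surface. World frame = base frame: x ahead of the robot, y to its left, z up, the work surface at z = 0. Lengths are in mm, angles in rad, forces in N, time in s.
With the tool pointing down it reaches from about 375 to 900 mm from the base axis. Payload 3.1 kg.
Tool frame: the origin (TCP) lies midway between the tips of the shut fingers; the grasp point (between the pads) lies 19 mm behind it; z points along the fingers, y is the line along which they close (so a half turn about z gives the same grasp; the last joint's range is limited). The gripper opens to 87 mm and grips with 3 to 60 N. Pads are 19 mm wide; open, the fingers measure 117 mm over their backs; the gripper's body (75 mm by 190 mm) begins 51 mm behind the grasp point.
Start: joints at [-1.407, 0.527, 1.433, -0, 1.181, -0.178], TCP at [210.1, -588.604, 222.548] pointing down, gripper open.
Joint ranges: [-3.08, 3.08], [-0.75, 2.2], [0.22, 2.44], [-1.43, 4.57], [0, 2.65], [-2.85, 2.85]. Speed limits (rad/s): [2.79, 2.79, 3.14, 3.14, 3.14, 3.14].

INTERFACE

Orientations are given as a rotation vector (axis times angle).
In Python, from station import readout, optics, r gives the robot as it stands.
- The arm moves only by the tool send_rows, never from a script. Its argument "deltas" is a list of rows, each a list of 6 numbers: the shift along the tool's x, y, z in mm, then the turn, a rotation vector about the tool's x, y, z in degrees. A call has 1 to 12 rows; each row is the pose to reach, as a shift and turn from the pose commanded when the call began, along the tool's axes at that moment; what a row does not reach only later rows make up. A row lasts 1/10 s, in which the tool goes at most 50 mm and 8.59 degrees, less where a joint would pass 70% of its speed; a pose out of reach is approached as far as the arm can. A call with a gripper value outside its range is refused whole. "gripper" is the finger opening in mm, from 0 to 87, set as the call begins (left out, the last holds). The fingers move at their own pace and stop on an object; the grip force is fixed at half the most. Time passes only in rows, so rows that repeat a pose let the fingers close. It gives the time, the measured TCP pose, the force, the opening and the grip force at its end, in the units of the state.
- readout.get_state(): the state, without advancing time (a new reading comes with each control period).
- optics.capture(name): name is "scene" or "top"; returns a dict with "img" (384x512x3 uint8, blue, green, red), "range_z" (384x512 float32, mm along the optical axis (not along the pixel's ray), 0 where there is no reading), "camera_matrix" (3x3 intrinsics, pixels), "R" (3x3) and "t" (3): a world point X has camera coordinates R X + t. Camera axes: x right, y down, z forward; pixel columns grow to the right and rows downward; lengths in mm; the calibration is good to about 2 mm. A picture is of the moment at which its call begins.
- r.hand_in(): hands the job in; it is judged then, once.
The state is a dict: "t": time; "joint_positions": joint angles; "joint_vel": joint speeds; "joint_torque": joint torques, N m; "tcp_pos": TCP position; "eef_rot": TCP orientation; "contact_force": force on the tool from outside, world axes, zero at the start; "wrist_torque": the same for the moment, N m; "grip_width": finger opening in mm; "finger_force": force on a finger pad.
Only numpy, scipy, OpenCV 4.12 (cv2) and the standard library are available. Lean on these libraries where they do the work, as an engineer would, in place of code of your own. Each camera call takes 0.05 s, during which the arm holds its last target. There are 200 camera calls.

TASK

Slide the flask holder flat along the imager's stage, between the two guide rails and under the light bridge, until its nose meets the orange sprung stop, then push it on steadily with about 8 newtons so that the black pointer stands in the green zone (never ram the stop to the end of its travel). Finish while still holding it pressed there with the gripper, so that a colleague can tighten the clamp; leave the bottle, the tip box and the dish where they are.

Things in the scene. Friction and masses are not known exactly. Their poses are not given: they have to be found in the camera images.
- imager: Compact cell imager, fixed, placed and turned differently each time: white box 380 (x) x 220 (y) x 60 mm, its flat black top, the stage, 60 mm above the bench. Origin at bench level; box from x -200 to +180 mm, y -110 to +110 mm. +x is the sliding direction, from the loading area (x below 0) to the stop; z up. A grey stop housing 34 mm high stands on the stage at x 143 to 175 mm.
- lane (a point): Mouth of the lane, mid-way between the two aluminium guide rails, at stage level; imager frame x = 30, y = 0, z = 60 mm; axes as the imager's. The rails, 12 mm high, run from here 75 mm along +x, inner faces at y = +-56 mm; towards -x their ends flare outward over 25 mm.
- bridge (a point): Centre of the underside of the white light bridge over the lane; imager frame x = 52.5, y = 0, z = 108 mm, so 48 mm above the stage; axes as the imager's. The bridge is 35 (x) x 190 (y) x 16 mm, its top 64 mm above the stage, its legs at y = +-77 to 95 mm.
- stop_pad: Orange pad of the sprung stop, 8 (x) x 50 (y) x 30 mm, standing 3 to 33 mm above the stage. Origin: middle of its near face, the one that the holder's nose meets, at stage level; when free at x = 105, y = 0, z = 60 mm in the imager's frame. Axes as the imager's. It carries a black pointer crossbar over the scale on the grey housing.
- stop (a joint): How far the stop is pressed in, m: 0 free, 0.026 at the end of its travel. Linear spring without preload, 600 N/m (0.6 N per mm): 8 N is 13.3 mm. The pointer is over white up to 8.3 mm (5 N), over green from 8.3 to 18.3 mm (5 to 11 N), over red beyond.
- holder: Loose flask holder, askew on the loading area: aluminium plate 150 (x) x 100 (y) x 8 mm, about 0.25 kg, with a clear flask with red cap fixed on it (up to 32 mm high). Origin: centre of the plate's underside; +x to its nose, a steel block 50 mm wide, 8 to 30 mm up, front face at x = 75 mm. Sliding on the stage drags by 1 to 3 N, besides the stop's force.
- holder_grip (a point): Point to grip on the holder's blue upright post (16 (x) x 24 (y) mm, 8 to 70 mm above the holder's underside): on the post's axis, x = -58 mm, 56 mm above the underside, 14 mm below the post's top. Axes as the holder's. The post is too tall for the bridge and stays on its near side.
- bottle: Amber bottle with blue cap, 56 mm diameter, 115 mm tall, standing on the bench left of the imager. Origin: centre of its underside. Leave alone.
- tipbox: Yellow pipette tip box with white dots on top, 115 x 75 x 55 mm on the bench right of the imager. Origin: centre of its underside. Leave alone.
- dish: Whitish round dish, 55 mm diameter, 14 mm high, on the far left corner of the stage beside the stop. Origin: centre of its underside. Leave alone.
There are look-alikes about, which are no part of the job. Several things have the shape of the holder; the one meant has the colours described above.

How it is judged (in metres and radians):
On the way:
1. the holder's nose is under the light bridge, the holder flat on the stage between the guide rails, the stop still untouched (x of holder in the frame of imager above -0.025 m and value of joint stop below 0.003 m and y of holder in the frame of imager between -0.012 and 0.012 m and z of holder in the frame of imager between 0.054 and 0.066 m and angle between holder's own z axis and vertical below 0.07 rad and angle between the x axis of holder and the x axis of imager, either way round below 0.14 rad), for 0.05 s.
At the end, for the whole second after the job is handed in: Through the last second the fingers touch the holder (over 1 N), which presses the stop pad with 5 to 11 N (pressed in 8.3 to 18.3 mm), at rest (under 10 mm/s), flat on the stage (6 mm, 0.07 rad), centred between the rails within 12 mm, in line within 0.14 rad (contact force between holder and stop_pad between 5 and 11 N and value of joint stop between 0.0083 and 0.0183 m and contact force between the fingers and holder above 1 N and linear speed of holder below 0.01 m/s and y of holder in the frame of imager between -0.012 and 0.012 m and z of holder in the frame of imager between 0.054 and 0.066 m and angle between holder's own z axis and vertical below 0.07 rad and angle between the x axis of holder and the x axis of imager, either way round below 0.14 rad); the arm keeps its last pose, push and grip.
It fails at once if the stop is rammed to the end of its travel (over 24.5 mm) (value of joint stop above 0.0245 m).
It fails at once if the bottle is moved more than 20 mm (distance of bottle from where it was at the start of the episode above 0.02 m).
It fails at once if the tip box is moved more than 20 mm (distance of tipbox from where it was at the start of the episode above 0.02 m).
It fails at once if the dish is moved more than 20 mm (distance of dish from where it was at the start of the episode above 0.02 m).
It also fails if it takes over 40 s, if anything falls off the work surface, if the arm or the gripper's body presses on something with over 40 N, if the wrist force passes 120 N, or if a joint passes its speed limit or range.

## Working session

There is one attempt and no reset: what is moved stays moved. The work goes in short steps, Python scripts to look and compute and a tool call to move; the robot and the scene stay as the last step left them, time stands still between calls to the robot, and variables do not carry over. Pictures are saved under pics/ and viewed, at most 10 in all, crops included, and the job is handed in when it is done.

Besides the shell and the picture viewer there is one more tool, called after "Request:" in YAML: its name, and indented under it one key for each argument. send_rows: Moves the arm, as the interface text tells. Its arguments: {"type":"object","properties":{"deltas":{"type":"array","items":{"type":"array","items":{"type":"number"}}},"gripper":{"type":"number"}},"required":["deltas"]}

```bash
mkdir -p pics; ls; python3 - <<'E'
from station import readout, optics, r
import cv2, numpy as np, pickle
d={}
for n in("scene","top"):
    c=optics.capture(n); d[n]=c
    cv2.imwrite(f"pics/{n}0.png",c["img"]); print(n,c["camera_matrix"].tolist(),c["R"].round(3).tolist(),c["t"].round(1).tolist(),(c["range_z"]>0).mean())
pickle.dump(d,open("c0.pkl","wb"))
s=readout.get_state();print({k:np.round(v,3).tolist() for k,v in s.items()})
E
```

```text
pics
scene [[447.55355692309826, 0.0, 256.20349672474447], [0.0, 447.55355692309826, 192.67346987018058], [0.0, 0.0, 1.0]] [[-0.796, 0.605, -0.01], [0.399, 0.512, -0.76], [-0.455, -0.609, -0.649]] [494.1, -150.9, 1654.3] 0.9959462483723959
top [[394.8170094420866, 0.0, 254.3531568363869], [0.0, 394.8170094420866, 190.06172848759934], [0.0, 0.0, 1.0]] [[0.006, -1.0, -0.002], [-0.985, -0.006, -0.17], [0.17, 0.003, -0.986]] [-3.4, 614.4, 980.6] 0.9960530598958334
{'t': 0.1, 'joint_positions': [-1.407, 0.528, 1.434, 0.0, 1.181, -0.178], 'joint_vel': [0.0, -0.001, -0.004, -0.001, -0.002, -0.002], 'joint_torque': [-0.001, -44.099, -17.715, 0.063, 0.053, -0.0], 'tcp_pos': [209.997, -587.967, 221.677], 'eef_rot': [-3.094, -0.535, -0.0], 'contact_force': [-0.241, 1.032, 0.684], 'wrist_torque': [0.018, -0.053, -0.015], 'finger_force': 0.0, 'grip_width': 86.991}
```

View pics/top0.png

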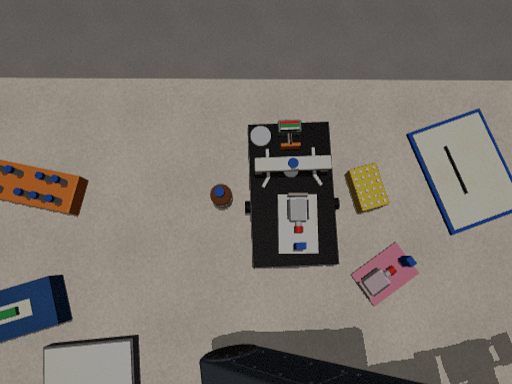

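View pics/scene0.png

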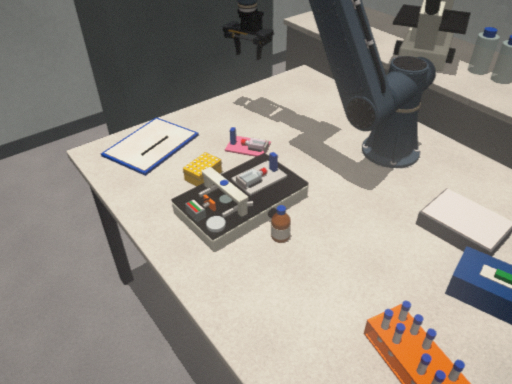

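Top view: the imager's black stage spans (249–338, 123–267), with its stop at (290,140) and bridge at (292,164). There are two candidates. One is the light-grey plate on the stage at top (298,222), with a red cap and its blue post at (300,246), seen in the scene view at (258,175). The other is the pink plate on the bench at top (385,273), scene (248,145). The aluminium one on the loading area fits the description. I'll confirm with a crop and measure it.

```bash
cat > h.py <<'E'
import cv2, numpy as np
def cloud(c):
    z=c["range_z"].astype(float); v,u=np.mgrid[:z.shape[0],:z.shape[1]]; K=c["camera_matrix"]
    P=np.stack([(u-K[0,2])/K[0,0]*z,(v-K[1,2])/K[1,1]*z,z],-1)
    return (P-c["t"])@c["R"]   # R^T (P-t)
def rect(pts):
    (c,s,a)=cv2.minAreaRect(pts.astype(np.float32)); return np.round(c,1),np.round(s,1),round(a,2)
def hsv(c): return cv2.cvtColor(c["img"],cv2.COLOR_BGR2HSV).astype(int)
E
python3 - <<'E'
import pickle; from h import *
d=pickle.load(open("c0.pkl","rb"))
a=cv2.resize(d["top"]["img"][115:310,235:430],(585,585),interpolation=cv2.INTER_CUBIC)
cv2.imwrite("pics/crop0.png",a)
for n,(u0,u1,v0,v1) in {"top":(240,345,115,272),"scene":(165,315,140,245)}.items():
    c=d[n];W=cloud(c);H=hsv(c);h,s,v=H[...,0],H[...,1],H[...,2]
    R=np.zeros(h.shape,bool);R[v0:v1,u0:u1]=1; R&=c["range_z"]>0; z=W[...,2]
    print(n,"vmax",v[R].max())
    st=R&(v<60)&(abs(z-60)<8); print("stage",st.sum(),np.median(z[st]),rect(W[st][:,:2]))
    bl=R&(h>100)&(h<130)&(s>100)&(v>50)
    k,lab,stt,cen=cv2.connectedComponentsWithStats(bl.astype(np.uint8))
    for i in range(1,k):
        if stt[i,4]>8:
            p=W[lab==i]; t=p[p[:,2]>np.percentile(p[:,2],90)-6]; print("blue",cen[i].round(1),stt[i,4],"zmax",p[:,2].max().round(1),"top centre",t.mean(0).round(1))
    orr=R&(h>3)&(h<20)&(s>150)&(v>80)
    k,lab,stt,cen=cv2.connectedComponentsWithStats(orr.astype(np.uint8))
    for i in range(1,k):
        if stt[i,4]>8: print("orange/red",cen[i].round(1),stt[i,4],np.median(W[lab==i],0).round(1))
    pl=R&(s<60)&(v>90)&(z>62)&(z<76)
    k,lab,stt,cen=cv2.connectedComponentsWithStats(pl.astype(np.uint8))
    for i in range(1,k):
        if stt[i,4]>15: print("plate",cen[i].round(1),stt[i,4],np.median(z[lab==i]).round(1),rect(W[lab==i][:,:2]))
    br=R&(s<60)&(v>90)&(z>115)&(z<132)
    print("bridge",br.sum(),np.median(z[br]),rect(W[br][:,:2]))
E
```

```text
top vmax 174
stage 7138 59.7416854533462 (array([608.9, -97.3]), array([377.2, 216.4]), 2.57)
blue [292.7 162.5] 80 zmax 129.7 top centre [671.1 -93.6 125.5]
blue [300.3 245.8] 67 zmax 135.1 top centre [ 468.2 -109.5  129.6]
orange/red [289. 123.] 19 [783.3 -88.2  95.2]
orange/red [290.5 144.1] 78 [727.8 -91.7  92. ]
plate [260.4 135.7] 276 73.5 (array([756.3, -15.1]), array([53.2, 49.9]), 0.28)
plate [267.  153.3] 25 71.6 (array([710.7, -32.2]), array([24.4,  5.3]), 0.0)
plate [313.  151.5] 24 71.3 (array([ 714.6, -152.3]), array([ 5.3, 19.2]), 89.16)
plate [317.  178.4] 49 71.4 (array([ 643.7, -161.3]), array([39. , 10.9]), 32.81)
plate [266.1 180.1] 45 71.4 (array([637.4, -29.9]), array([ 9.6, 37.5]), 67.84)
plate [297.3 227.9] 1557 67.7 (array([ 527.6, -110.2]), array([150.8, 100.3]), 0.37)
bridge 943 123.62818146835234 (array([574.7, -95.6]), array([228.1, 187.9]), 0.33)
scene vmax 237
stage 80 62.4849742025139 (array([651.3, -52.8]), array([131. , 288.8]), 44.73)
blue [175.9 148.9] 72 zmax 20.2 top centre [ 619.7 -487.6   15.7]
blue [273.  154.5] 20 zmax 134.3 top centre [ 467.9 -110.1  132.6]
blue [223.6 182.3] 29 zmax 133.4 top centre [668.5 -94.7 128.9]
blue [280.8 208.1] 47 zmax 120.3 top centre [598.4  86.5 117.4]
orange/red [205.6 196.5] 17 [ 726.7 -106.7   95.7]
orange/red [211.9 203.6] 47 [725.3 -76.5  91.1]
plate [262.1 178. ] 608 70.6 (array([ 519.8, -116.4]), array([161.1, 115.7]), 0.65)
plate [207.2 189. ] 105 69.9 (array([ 687.5, -161.4]), array([68.6, 49. ]), 37.33)
plate [224.8 198.8] 63 63.8 (array([670. , -95.3]), array([34.8, 38.7]), 3.3)
plate [249.8 202.8] 23 70.7 (array([621.5, -31.8]), array([21.9, 18.5]), 43.15)
plate [222.5 219. ] 241 71.9 (array([717.4, -25.4]), array([126. ,  66.9]), 6.95)
bridge 551 125.93303747001873 (array([571.3, -99. ]), array([231.3, 194. ]), 2.1)
```

View pics/crop0.png

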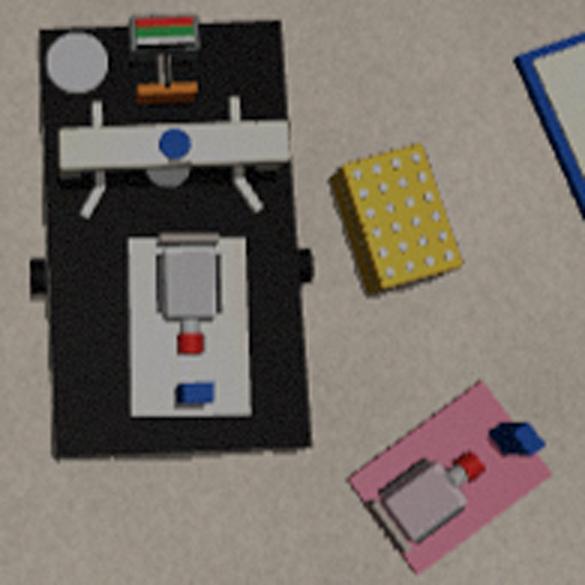

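Crop confirms it: the grey aluminium plate with the red cap and blue post, at top (300,246), is the holder. The pink one is a decoy. Both views put the post top at (468,-110), z≈130. The imager origin comes out near (619,-97) with yaw 2.6°, and the holder sits at (-92,-9) in its frame with yaw -2.2°. Moving above the post.

Request:
send_rows:
  deltas:
    - [34,-30,3.5,0,0,1.6]
    - [68,-61,7,0,0,3.2]
    - [101,-91,10,0,0,4.8]
    - [135,-121,14,0,0,6.4]
    - [168,-151,17,0,0,8]
    - [202,-182,21,0,0,9.6]
    - [236,-212,24,0,0,11.2]
    - [270,-242,28,0,0,12.8]
    - [303,-272,31,0,0,14.4]
    - [337,-303,35,0,0,16]
    - [371,-333,38,0,0,17.6]
    - [404,-363,42,0,0,19.2]
  gripper: 87

```text
t: 1.3
tcp_pos: [469.2, -109.1, 180.4]
eef_rot: [-3.142, -0.01, -0.0]
contact_force: [0.3, -0.9, -0.8]
grip_width: 86.8
finger_force: 0.0
```

Request:
send_rows:
  deltas:
    - [0,0,0,0,0,0]
    - [0,0,0,0,0,0]
    - [0,0,0,0,0,0]

```text
t: 1.6
tcp_pos: [468.2, -111.7, 180.5]
eef_rot: [3.141, 0.011, -0.001]
contact_force: [0.1, -0.4, 0.4]
grip_width: 86.7
finger_force: 0.0
```

Request:
send_rows:
  deltas:
    - [0.5,0,14,0,0,0]
    - [0.5,0,28,0,0,0]
    - [0.5,0,42,0,0,0]
    - [0.5,0,56,0,0,0]
    - [0.5,0,68,0,0,0]
    - [0.5,0,76,0,0,0]
    - [0.5,0,81,0,0,0]
    - [0.5,0,83,0,0,0]
    - [0.5,0,83,0,0,0]
    - [0.5,0,83,0,0,0]

```text
t: 2.6
tcp_pos: [469.4, -111.1, 97.9]
eef_rot: [3.141, 0.012, 0.001]
contact_force: [0.2, 0.1, 0.3]
grip_width: 86.8
finger_force: 0.0
```

```bash
python3 - <<'E'
from station import readout, optics
from h import *
for n in("top","scene"):
    c=optics.capture(n)
    if n=="scene": cv2.imwrite("pics/s1.png",cv2.resize(c["img"][90:250,160:340],(720,640))[:600])
s=readout.get_state();print(s["tcp_pos"],s["eef_rot"],s["contact_force"])
E
```

```text
[ 469.39545524 -111.02319953   97.98187856] [3.14109774e+00 1.23152785e-02 1.42468479e-03] [0.15809773 0.80994111 0.53484659]
```

View pics/s1.png

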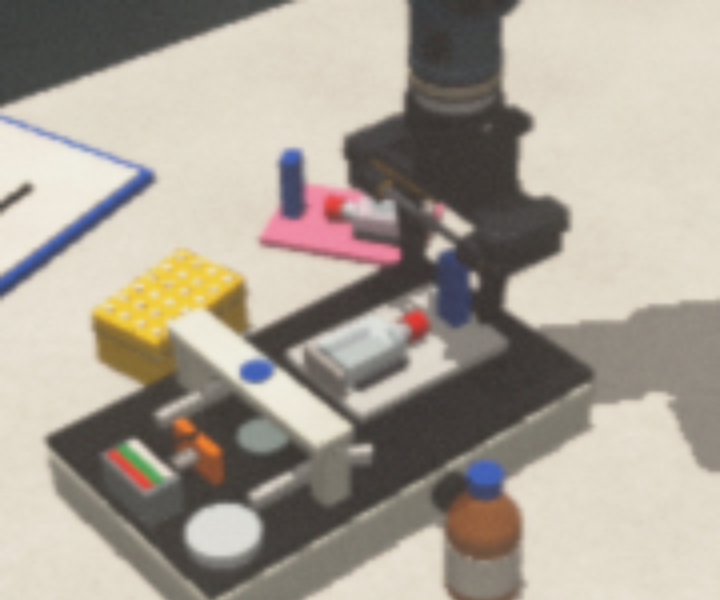

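The fingers straddle the post (crop 452,290) and clear the flask. Closing.

Request:
send_rows:
  deltas:
    - [0,0,0,0,0,0]
    - [0,0,0,0,0,0]
    - [0,0,0,0,0,0]
    - [0,0,0,0,0,0]
    - [0,0,0,0,0,0]
    - [0,0,0,0,0,0]
    - [0,0,0,0,0,0]
    - [0,0,0,0,0,0]
  gripper: 0

```text
t: 3.5
tcp_pos: [469.1, -110.9, 97.5]
eef_rot: [-3.142, -0.012, 0.0]
contact_force: [-0.5, 0.0, 0.9]
grip_width: 31.2
finger_force: 0.0
```

Request:
send_rows:
  deltas:
    - [0,0,0,0,0,0]
    - [0,0,0,0,0,0]

```text
t: 3.7
tcp_pos: [469.1, -110.9, 97.5]
eef_rot: [-3.142, -0.012, 0.0]
contact_force: [-0.1, 0.0, -0.9]
grip_width: 23.4
finger_force: 30.0
```

Request:
send_rows:
  deltas:
    - [2,-1,0,0,0,-0.3]
    - [4,-2,0,0,0,-0.6]
    - [6,-3.5,0,0,0,-1]
    - [8,-5,0,0,0,-1.4]
    - [10,-6.5,0,0,0,-1.8]
    - [12,-7.8,0,0,0,-2.2]
    - [12,-7.8,0,0,0,-2.2]
    - [12,-7.8,0,0,0,-2.2]

```text
t: 4.5
tcp_pos: [481.5, -102.8, 97.5]
eef_rot: [-3.141, -0.073, -0.001]
contact_force: [-0.2, -0.0, -0.7]
grip_width: 23.5
finger_force: 30.0
```

```bash
cat > m.py <<'E'
from station import readout, optics
from h import *
import sys
O=np.array([618.9,-96.85]);a=np.radians(2.57);X=np.array([np.cos(a),np.sin(a)]);Y=np.array([-X[1],X[0]])
c=optics.capture("top")
W=cloud(c);H=hsv(c);h,s,v=H[...,0],H[...,1],H[...,2];z=W[...,2]
D=W[...,:2]-O; ix=D@X; iy=D@Y; R=(c["range_z"]>0)&(abs(iy)<75)
pl=R&(s<60)&(v>90)&(z>62)&(z<76)&(ix<5)&(abs(iy)<65)
P=np.c_[ix[pl],iy[pl]]
# edges in y per x-bin -> centreline & yaw
b=np.round(P[:,0]/3); e=np.array([[P[b==k,0].mean(),P[b==k,1].min(),P[b==k,1].max()] for k in np.unique(b) if (b==k).sum()>=3])
e=e[(e[:,2]-e[:,1])>85]
if len(e)>2: print("edges x range",e[:,0].min().round(),e[:,0].max().round(),"mid y/yaw fits:",[np.round([np.polyval(f,0),f[0]*57.3],2) for f in (np.polyfit(e[:,0],e[:,1],1),np.polyfit(e[:,0],e[:,2],1))],"mean mid y",((e[:,1]+e[:,2])/2).mean().round(1))
print("plate",rect(P),"z",np.median(z[pl]).round(1))
o=(c["range_z"]>0)&(h>3)&(h<20)&(s>150)&(v>60)&(ix>85)&(ix<140)&(abs(iy)<40)
print("pad",np.percentile(ix[o],[2,50,98]).round(1),np.median(iy[o]).round(1),o.sum())
fl=R&(abs(z-71.5)<4)&(s<70)&(v>70)&(ix>0)&(ix<110)&(abs(iy)>52)&(abs(iy)<72)
for sg in(1,-1): q=fl&(np.sign(iy)==sg); print("rail",sg,q.sum(),np.median(iy[q]).round(1), np.percentile(ix[q],[2,98]).round(1))
st=readout.get_state(); t=np.array(st["tcp_pos"]);d=t[:2]-O; rv=st["eef_rot"]
print("tcp imager",(d@X).round(1),(d@Y).round(1),t[2].round(1),"yaw rel",np.round((2*np.degrees(np.arctan2(rv[1],rv[0]))+180)%360-180-2.57,2),"F",np.round(st["contact_force"],1),st["grip_width"],st["finger_force"],"t",st["t"])
if len(sys.argv)>1: 
    K=c["img"][110:275,240:345]; cv2.imwrite(sys.argv[1],cv2.resize(K,None,fx=3.6,fy=3.6,interpolation=cv2.INTER_CUBIC))
E
python3 m.py
```

```text
edges x range -48.0 -7.0 mid y/yaw fits: [array([-47.36,   1.16]), array([49.24, -0.9 ])] mean mid y 0.9
plate (array([-45.4,   1.1]), array([ 92.7, 100.7]), 0.89) z 67.9
pad [103.1 106.4 123.5] -0.6 124
rail 1 64 63.0 [  8.9 101.5]
rail -1 69 -61.0 [  6.4 102.6]
tcp imager -137.6 0.2 97.5 yaw rel 0.09 F [ 1.5  0.4 -0.5] 23.45159509303684 30.001256824471056 t 4.55
```

Aligned with the lane: y within about 1 mm, yaw about 0. Sliding it in under the bridge.

Request:
send_rows:
  deltas:
    - [3,0,0,0,0,0]
    - [9,0,0,0,0,0]
    - [16,0,0,0,0,0]
    - [23,0,0,0,0,0]
    - [30,0,0,0,0,0]
    - [37,0,0,0,0,0]
    - [44,0,0,0,0,0]
    - [51,0,0,0,0,0]
    - [58,0,0,0,0,0]
    - [62,0,0,0,0,0]
    - [64,0,0,0,0,0]
    - [64,0,0,0,0,0]

```text
t: 5.75
tcp_pos: [545.5, -100.1, 97.5]
eef_rot: [3.141, 0.072, 0.002]
contact_force: [-0.6, -0.5, 0.7]
grip_width: 23.9
finger_force: 30.0
```

```bash
python3 m.py pics/t2.png
```

```text
plate (array([-8.4, 45.6]), array([ 7.8, 24. ]), 87.27) z 68.3
pad [103.2 106.  124.3] -0.2 128
rail 1 66 63.0 [  8.6 100.8]
rail -1 28 -59.3 [ 40.7 102. ]
tcp imager -73.4 0.0 97.6 yaw rel 0.06 F [-1.2  0.2  0.7] 23.859003341223083 30.000079041346908 t 5.8
```

View pics/t2.png

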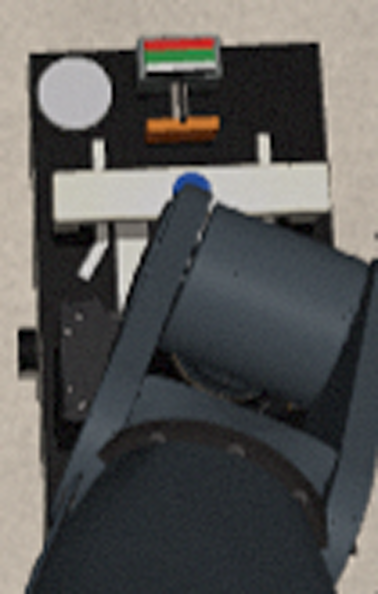

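The arm hides most of the holder. The plate edge shows at (130,260) entering the lane, and the stop pad at (183,128) is free. Next is 40 mm to just short of the stop.

Request:
send_rows:
  deltas:
    - [3,0,0,0,0,0]
    - [7,0,0,0,0,0]
    - [12,0,0,0,0,0]
    - [17,0,0,0,0,0]
    - [22,0,0,0,0,0]
    - [27,0,0,0,0,0]
    - [32,0,0,0,0,0]
    - [36,0,0,0,0,0]
    - [39,0,0,0,0,0]
    - [40,0,0,0,0,0]
    - [40,0,0,0,0,0]

```text
t: 6.9
tcp_pos: [585.3, -98.3, 97.6]
eef_rot: [3.141, 0.072, 0.001]
contact_force: [-1.6, -0.2, 2.1]
grip_width: 23.9
finger_force: 30.0
```

```bash
python3 m.py pics/t3.png
```

```text
Traceback (most recent call last):
  File "m.py", line 12, in <module>
    e=e[(e[:,2]-e[:,1])>85]
         ~^^^^^
IndexError: too many indices for array: array is 1-dimensional, but 2 were indexed
```

Request:
send_rows:
  deltas:
    - [1,0,0,0,0,0]
    - [2,0,0,0,0,0]
    - [3,0,0,0,0,0]
    - [4,0,0,0,0,0]
    - [5,0,0,0,0,0]
    - [6,0,0,0,0,0]
    - [7,0,0,0,0,0]
    - [8,0,0,0,0,0]
    - [9,0,0,0,0,0]
    - [10,0,0,0,0,0]

```text
t: 7.95
tcp_pos: [593.9, -97.6, 97.6]
eef_rot: [-3.14, -0.073, 0.004]
contact_force: [-6.1, -1.8, 6.2]
grip_width: 24.0
finger_force: 30.0
```

```bash
python3 m.py pics/t4.png
```

```text
Traceback (most recent call last):
  File "m.py", line 12, in <module>
    e=e[(e[:,2]-e[:,1])>85]
         ~^^^^^
IndexError: too many indices for array: array is 1-dimensional, but 2 were indexed
```

```bash
sed -i 's/^e=e\[.*$/e=e[(e[:,2]-e[:,1])>85] if len(e) else e/; s/^print("plate.*$/print("plate px",len(P))/' m.py; python3 m.py pics/t5.png
```

```text
plate px 0
pad [109.3 120.1 128.6] 6.2 6
rail 1 29 60.6 [ 34.4 101.8]
  return _methods._mean(a, axis=axis, dtype=dtype,
  ret = ret.dtype.type(ret / rcount)
Traceback (most recent call last):
  File "m.py", line 18, in <module>
    for sg in(1,-1): q=fl&(np.sign(iy)==sg); print("rail",sg,q.sum(),np.median(iy[q]).round(1), np.percentile(ix[q],[2,98]).round(1))
                                                                                                ~~~~~~~~~~~~~^^^^^^^^^^^^^^
IndexError: index -1 is out of bounds for axis 0 with size 0
```

```bash
cat > m2.py <<'E'
from station import readout, optics
from h import *
import sys,pickle
O=np.array([618.9,-96.85]);a=np.radians(2.57);X=np.array([np.cos(a),np.sin(a)]);Y=np.array([-X[1],X[0]])
def pad(c):
    W=cloud(c);H=hsv(c);h,s,v=H[...,0],H[...,1],H[...,2];D=W[...,:2]-O;ix=D@X;iy=D@Y
    o=(h>3)&(h<20)&(s>120)&(v>60)&(ix>85)&(ix<140)&(abs(iy)<35)&(W[...,2]>75)&(W[...,2]<105)
    vv,uu=np.nonzero(o); return np.percentile(ix[o],[10,50,90]).round(1),np.median(iy[o]).round(1),o.sum(),(uu.mean().round(2),vv.mean().round(2))
c0=pickle.load(open("c0.pkl","rb"))["scene"]; c=optics.capture("scene")
print("pad0",pad(c0));print("pad ",pad(c))
st=readout.get_state(); t=np.array(st["tcp_pos"]);d=t[:2]-O; rv=st["eef_rot"];F=np.array(st["contact_force"])
print("tcp im",(d@X).round(1),(d@Y).round(1),t[2].round(1),"Fx,Fy,Fz",(F[:2]@X).round(1),(F[:2]@Y).round(1),F[2].round(1),"M",np.round(st["wrist_torque"],2),"rv",np.round(rv,3),st["finger_force"],st["t"])
if len(sys.argv)>1: cv2.imwrite(sys.argv[1],cv2.resize(c["img"][140:245,165:295],None,fx=5.5,fy=5.5,interpolation=cv2.INTER_CUBIC))
E
python3 m2.py pics/t5.png
```

```text
pad0 (array([101.9, 107.2, 109.7]), np.float64(7.2), np.int64(75), (np.float64(209.91), np.float64(201.24)))
pad  (array([107.2, 110.9, 113. ]), np.float64(6.4), np.int64(66), (np.float64(208.53), np.float64(201.7)))
tcp im -24.9 0.3 97.5 Fx,Fy,Fz -5.1 0.5 5.3 M [-0.11  0.84 -0.05] rv [-3.14e+00 -7.30e-02  3.00e-03] 30.001157065853477 8.1
```

View pics/t5.png

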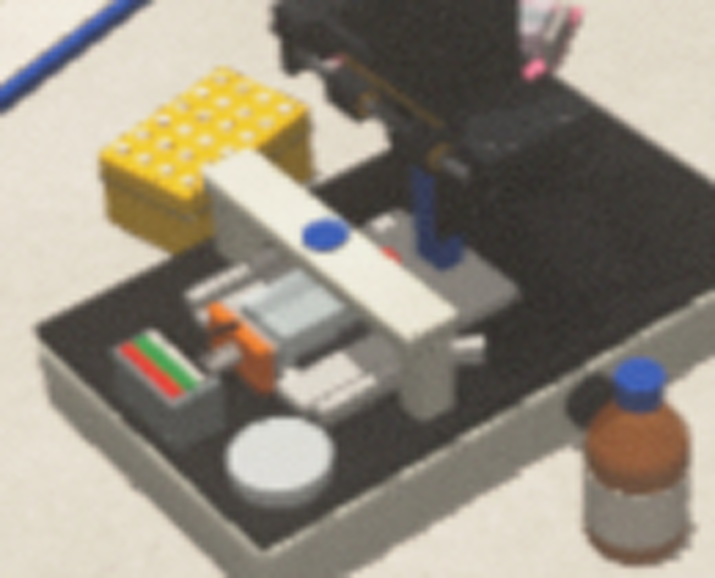

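The nose meets the pad (crop 240,345), pressed in about 3.5 mm, and the holder is flat between the rails. Pushing on slowly.

Request:
send_rows:
  deltas:
    - [1,0,0,0,0,0]
    - [2,0,0,0,0,0]
    - [3,0,0,0,0,0]
    - [4,0,0,0,0,0]
    - [5,0,0,0,0,0]
    - [6,0,0,0,0,0]
    - [6,0,0,0,0,0]

```text
t: 8.8
tcp_pos: [598.1, -97.4, 97.5]
eef_rot: [-3.14, -0.073, 0.01]
contact_force: [-9.1, -1.5, 8.5]
grip_width: 23.8
finger_force: 30.0
```

```bash
python3 m2.py
```

```text
pad0 (array([101.9, 107.2, 109.7]), np.float64(7.2), np.int64(75), (np.float64(209.91), np.float64(201.24)))
pad  (array([109.9, 114.9, 116.7]), np.float64(6.0), np.int64(68), (np.float64(207.37), np.float64(202.03)))
tcp im -20.8 0.4 97.5 Fx,Fy,Fz -9.0 -1.2 8.7 M [-0.24  1.38 -0.09] rv [-3.14  -0.073  0.009] 30.006487327627838 8.85
```

Request:
send_rows:
  deltas:
    - [1,0,0,0,0,0]
    - [2,0,0,0,0,0]
    - [3,0,0,0,0,0]
    - [4,0,0,0,0,0]
    - [5,0,0,0,0,0]
    - [6,0,0,0,0,0]
    - [7,0,0,0,0,0]
    - [7,0,0,0,0,0]

```text
t: 9.65
tcp_pos: [602.6, -96.9, 97.5]
eef_rot: [-3.139, -0.074, 0.018]
contact_force: [-13.6, -2.6, 12.0]
grip_width: 23.8
finger_force: 30.0
```

```bash
python3 m2.py
```

```text
pad0 (array([101.9, 107.2, 109.7]), np.float64(7.2), np.int64(75), (np.float64(209.91), np.float64(201.24)))
pad  (array([115.4, 119.3, 121.4]), np.float64(6.8), np.int64(71), (np.float64(206.21), np.float64(202.93)))
tcp im -16.2 0.6 97.5 Fx,Fy,Fz -13.4 -0.3 11.7 M [-0.34  2.18 -0.1 ] rv [-3.139 -0.074  0.018] 30.008160355500877 9.7
```

Request:
send_rows:
  deltas:
    - [0.5,0,0,0,0,0]
    - [1,0,0,0,0,0]
    - [1.5,0,0,0,0,0]
    - [1.5,0,0,0,0,0]
    - [1.5,0,0,0,0,0]
    - [1.5,0,0,0,0,0]
    - [1.5,0,0,0,0,0]

```text
t: 10.4
tcp_pos: [603.4, -96.9, 97.5]
eef_rot: [-3.139, -0.074, 0.02]
contact_force: [-14.8, -1.3, 12.4]
grip_width: 23.9
finger_force: 30.0
```

```bash
python3 m2.py pics/t6.png
```

```text
pad0 (array([101.9, 107.2, 109.7]), np.float64(7.2), np.int64(75), (np.float64(209.91), np.float64(201.24)))
pad  (array([116.4, 120.4, 122.9]), np.float64(6.7), np.int64(69), (np.float64(205.96), np.float64(203.04)))
tcp im -15.5 0.7 97.5 Fx,Fy,Fz -14.8 -2.7 12.6 M [-0.36  2.41 -0.1 ] rv [-3.139 -0.074  0.02 ] 30.010889237746596 10.45
```

View pics/t6.png

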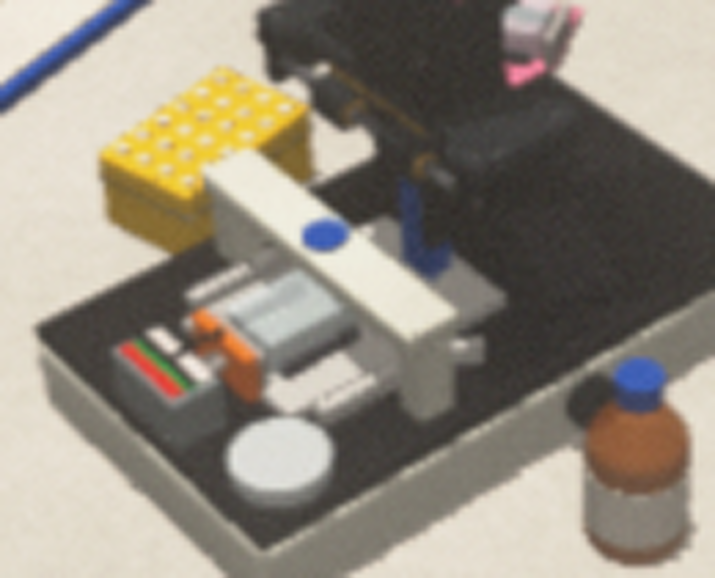

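```bash
python3 - <<'E'
import pickle; from h import *
from station import optics
c0=pickle.load(open("c0.pkl","rb"))["scene"]; c=optics.capture("scene")
a=np.radians(2.57);X=np.array([np.cos(a),np.sin(a),0]);O=np.array([618.9,-96.85,0])
pr=lambda p:(lambda q:(q[:2]/q[2]))(c["camera_matrix"]@(c["R"]@p+c["t"]))
p=O+X*107+[0,0,85]
print("px for 13.3mm",pr(p+13.3*X)-pr(p),"observed [-3.95,1.8]")
W=cloud(c);D=W-O;ix=D@X;iy=D@np.array([-X[1],X[0],0]);z=W[...,2];s=hsv(c)[...,1]
m=(z>62)&(z<76)&(abs(iy)<47)&(s<60)
for lo,hi in((-40,-20),(-20,0),(80,112)):
    q=m&(ix>lo)&(ix<hi); print(lo,hi,q.sum(),np.median(z[q]).round(1))
k=[cv2.resize(i["img"][192:220,180:220],None,fx=9,fy=9,interpolation=cv2.INTER_CUBIC) for i in (c0,c)]
cv2.imwrite("pics/t7.png",np.hstack(k))
E
```

```text
px for 13.3mm [-3.6978177   1.94768826] observed [-3.95,1.8]
-40 -20 61 70.2
-20 0 64 70.9
80 112 74 70.6
```

View pics/t7.png

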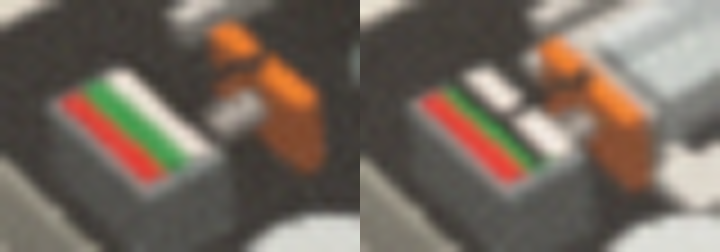

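The pad has shifted about 13 mm, the black pointer lies over the green band (right half, about 495,125), and the plate is flat front to back. Handing in while pressed.

```bash
python3 -c "
from station import r
print(r.hand_in())"
```

```text
the job is handed in; nothing more can be done
None
```

The job is handed in: the holder is still gripped and pressed about 13 mm (roughly 8 N) into the stop with the pointer in the green zone, flat between the rails, and the bottle, tip box and dish were left alone; the judge's verdict was not shown.

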